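# Snap the seed pail's lid shut

### The job

The lid is on the navy pail but its four orange snap tabs still stand up. Press each tab down in turn around the rim until all four have snapped flat, leaving the pail standing where it is and the scoop, brush holder and dishes undisturbed.

Things in the scene. Friction and masses are not known exactly. Their poses are not given: they have to be found in the camera images.
- lid_center (a point): Centre of the top face of the white lid (194 mm across) that lies on the navy plastic pail (round, 180 mm at the rim, 130 mm tall with the lid, 0.8 to 1.6 kg full, standing loose on the cabinet top). z axis up when the pail is upright. The lid already sits in place on the pail; it cannot come off.
- tab_1_press (a point): Press point: middle of the upper face of orange snap tab 1, a tongue 44 mm long (radially), 40 mm wide, 5 mm thick, with a hooked lip at its outer end, hinged on the lid 58 mm from the lid's centre; this point is 30 mm further out. Open, the tab slopes up to the outside by 17 degrees and the point is 14 mm above the lid's top face; snapped, it lies flat, point 6 mm above. Tabs stand 90 degrees apart.
- tab_1 (a joint): Angle of tab 1, rad: 0 = standing up (open), 0.30 = flat (snapped shut). It resists with about 7 N at the press point, springs back if let go before half-way (4.5 mm down at that point), past half-way snaps down by itself and stays. Pushing 7 mm down from open with a shut gripper is ample; beyond 9 mm is a hard stop.
- tab_2_press (a point): Press point: middle of the upper face of orange snap tab 2, a tongue 44 mm long (radially), 40 mm wide, 5 mm thick, with a hooked lip at its outer end, hinged on the lid 58 mm from the lid's centre; this point is 30 mm further out. Open, the tab slopes up to the outside by 17 degrees and the point is 14 mm above the lid's top face; snapped, it lies flat, point 6 mm above. Tabs stand 90 degrees apart.
- tab_2 (a joint): Angle of tab 2, rad: 0 = standing up (open), 0.30 = flat (snapped shut). It resists with about 7 N at the press point, springs back if let go before half-way (4.5 mm down at that point), past half-way snaps down by itself and stays. Pushing 7 mm down from open with a shut gripper is ample; beyond 9 mm is a hard stop.
- tab_3_press (a point): Press point: middle of the upper face of orange snap tab 3, a tongue 44 mm long (radially), 40 mm wide, 5 mm thick, with a hooked lip at its outer end, hinged on the lid 58 mm from the lid's centre; this point is 30 mm further out. Open, the tab slopes up to the outside by 17 degrees and the point is 14 mm above the lid's top face; snapped, it lies flat, point 6 mm above. Tabs stand 90 degrees apart.
- tab_3 (a joint): Angle of tab 3, rad: 0 = standing up (open), 0.30 = flat (snapped shut). It resists with about 7 N at the press point, springs back if let go before half-way (4.5 mm down at that point), past half-way snaps down by itself and stays. Pushing 7 mm down from open with a shut gripper is ample; beyond 9 mm is a hard stop.
- tab_4_press (a point): Press point: middle of the upper face of orange snap tab 4, a tongue 44 mm long (radially), 40 mm wide, 5 mm thick, with a hooked lip at its outer end, hinged on the lid 58 mm from the lid's centre; this point is 30 mm further out. Open, the tab slopes up to the outside by 17 degrees and the point is 14 mm above the lid's top face; snapped, it lies flat, point 6 mm above. Tabs stand 90 degrees apart.
- tab_4 (a joint): Angle of tab 4, rad: 0 = standing up (open), 0.30 = flat (snapped shut). It resists with about 7 N at the press point, springs back if let go before half-way (4.5 mm down at that point), past half-way snaps down by itself and stays. Pushing 7 mm down from open with a shut gripper is ample; beyond 9 mm is a hard stop.
- scoop_mid (a point): Middle of the loose stainless scoop with a slotted head, 210 mm long, 22 mm tall, lying flat. Bystander.
- holder_mid (a point): Centre of the clear acrylic brush holder, 80 x 80 mm and 110 mm tall, with two brushes standing up to about 175 mm, loose. Bystander.
- dishes_mid (a point): Centre of two stacked terracotta-coloured plastic dishes, 124 mm across, 49 mm tall together, loose. Bystander.
Things that resemble listed ones, but are neither listed nor needed, are in the scene too. Several things look just like the part that bears lid_center: the one meant starts nearest to the robot's base.

How it is judged (in metres and radians):
At the end, for the whole second after the job is handed in: All four tabs are snapped down (each joint above 0.25 of 0.30 rad) and stay so with nothing touching them; the pail stands upright on the cabinet top (within 0.08 rad) and its lid centre is within 40 mm of where it started (value of joint each of tab_1, tab_2, tab_3, tab_4 above 0.25 rad and distance of lid_center from where it was at the start of the episode below 0.04 m and angle between lid_center's own z axis and vertical below 0.08 rad and height (world z) of lid_center below 0.15 m).
It fails at once if the scoop is shifted by more than 30 mm (distance of scoop_mid from where it was at the start of the episode above 0.03 m).
It fails at once if the brush holder is shifted by more than 30 mm (distance of holder_mid from where it was at the start of the episode above 0.03 m).
It fails at once if the stack of dishes is shifted by more than 30 mm (distance of dishes_mid from where it was at the start of the episode above 0.03 m).
It also fails if it takes over 42 s, if anything falls off the work surface, if the arm or the gripper's body presses on something with over 40 N, if the wrist force passes 120 N, or if a joint passes its speed limit or range.

### The arm

A 6-joint arm with a two-finger parallel gripper is mounted at the origin on the work surface. World frame = base frame: x ahead of the robot, y to its left, z up, the work surface at z = 0. Lengths are in mm, angles in degrees, forces in N, time in s.
With the tool pointing down it reaches from about 350 to 850 mm from the base axis. Payload 8.1 kg.
Tool frame: the origin (TCP) lies on the centre line of the jaws, within the pads' length; the fingertips stand 19 mm ahead of it and the grasp point (between the pads) is the TCP; z points along the fingers, y is the line along which they close (so a half turn about z gives the same grasp; the last joint's range is limited). The gripper opens to 85 mm and grips with 20 to 120 N. Pads are 22 mm wide; open, the fingers measure 114 mm over their backs; the gripper's body (76 mm by 85 mm) begins 54 mm behind the grasp point. The pads swing forward as they close: fully open they stand 13 mm farther back than shut.
Start: joints at [66.669, 7.471, 85.268, -0, 87.261, -4.893], TCP at [189.743, 569.213, 250.292] pointing down, gripper open.
Joint ranges: [-169.43, 169.43], [-51.17, 129.36], [1.28, 143.12], [-76.62, 256.62], [0, 156.53], [-152.29, 152.29]. Speed limits (degrees/s): [136.94, 136.94, 159.86, 180, 180, 180].

### API

Orientations are given as [roll, pitch, yaw] about the fixed x, y, z axes, in that order (R = Rz(yaw) Ry(pitch) Rx(roll)).
In Python, from bench import r gives the robot as it stands. The module is installed in compiled form; this text tells all that it offers.
- The arm moves only by the tool servo_tool, never from a script. Its arguments are lists of equal length, an entry for each row: "fingers": the finger opening in m, from 0 to 0.0854; "linear": the shift along the tool's x, y, z in m, a list of three; "rotation": the turn, a rotation vector about the tool's x, y, z in degrees, a list of three. A call has 1 to 10 rows; each row is the pose to reach, as a shift and turn from the pose commanded when the call began, along the tool's axes at that moment; what a row does not reach only later rows make up. A row lasts 1/10 s, in which the tool goes at most 50 mm and 8.59 degrees, less where a joint would pass 70% of its speed; a pose out of reach is approached as far as the arm can. A call with a gripper value outside its range is refused whole. The fingers move at their own pace and stop on an object; "force" is the grip in N (left out, the last holds). Time passes only in rows, so rows that repeat a pose let the fingers close. It gives the time, the measured TCP pose, the force, the opening and the grip force at its end, in the units of the state.
- r.sense(): the state, without advancing time (a new reading comes with each control period).
- r.snapshot(name): name is "side" or "top"; returns a dict with "frame" (400x640x3 uint8, red, green, blue), "fx", "fy", "cx", "cy" (pixels), "k1" (the pictures are not rectified: a ray, as slopes to the right and down, at radius r is drawn at 1 + k1 r^2 times it, then the intrinsics apply), "camera_from_world" (4x4, takes a point from world to camera coordinates). Camera axes: x right, y up, looking along -z (the intrinsics and any distortion apply to the point x, -y, -z); pixel columns grow to the right and rows downward; lengths in mm; the calibration is good to about 2 mm. A picture is of the moment at which its call begins. There is no depth.
- r.hand_in(): hands the job in; it is judged then, once.
The state is a dict: "time": time; "joint_pos": joint angles; "qd": joint speeds; "joint_efforts": joint torques, N m; "tool_pos": TCP position; "tcp_rot": TCP orientation; "ft_force": force on the tool from outside, world axes, zero at the start; "wrist_torque": the same for the moment, N m; "finger_gap": finger opening in mm; "grip_force": force on a finger pad.
Only numpy, scipy, OpenCV 4.12 (cv2) and the standard library are available. Lean on these libraries where they do the work, as an engineer would, in place of code of your own. Each camera call takes 0.05 s, during which the arm holds its last target. There are 200 camera calls.

## Working session

There is one attempt and no reset: what is moved stays moved. The work goes in short steps, Python scripts to look and compute and a tool call to move; the robot and the scene stay as the last step left them, time stands still between calls to the robot, and variables do not carry over. Pictures are saved under pics/ and viewed, at most 10 in all, crops included, and the job is handed in when it is done.

Besides the shell and the picture viewer there is one more tool, called after ">>>" as name(argument=value, ...) on one line, values as JSON. servo_tool: Moves the arm, as the interface text tells. Its arguments: {"type":"object","properties":{"fingers":{"type":"array","items":{"type":"number"}},"linear":{"type":"array","items":{"type":"array","items":{"type":"number"}}},"rotation":{"type":"array","items":{"type":"array","items":{"type":"number"}}},"force":{"type":"number"}},"required":["fingers","linear","rotation"]}

```bash
mkdir -p pics; cat > h.py <<'E'
import numpy as np, cv2
from bench import r
def snap(n,f=None):
    s=r.snapshot(n); 
    if f: cv2.imwrite('pics/'+f,s['frame'][:,:,::-1])
    return s
def ray(s,u,v):
    x=(u-s['cx'])/s['fx'];y=(v-s['cy'])/s['fy'];a,b=x,y
    for _ in range(20):
        k=1+s['k1']*(a*a+b*b);a,b=x/k,y/k
    T=np.array(s['camera_from_world']);R=T[:3,:3]
    return -R.T@T[:3,3], R.T@np.array([a,-b,-1])
def onz(s,u,v,z):
    o,d=ray(s,u,v);return o+d*(z-o[2])/d[2]
def proj(s,p):
    T=np.array(s['camera_from_world']);c=T[:3,:3]@np.array(p)+T[:3,3]
    a,b=c[0]/-c[2],-c[1]/-c[2];k=1+s['k1']*(a*a+b*b)
    return a*k*s['fx']+s['cx'],b*k*s['fy']+s['cy']
E
python3 -c "
from h import *
a=snap('side','s1.png');b=snap('top','t1.png')
cv2.imwrite('pics/b1.png',np.vstack([a['frame'],b['frame']])[:,:,::-1])
for s in(a,b):
  print(ray(s,320,200)[0])
  m=cv2.inRange(cv2.cvtColor(s['frame'],cv2.COLOR_RGB2HSV),(5,150,120),(22,255,255))
  n,_,st,c=cv2.connectedComponentsWithStats(m)
  for i in range(1,n):
    if st[i,4]>25: print(st[i],c[i].round(1),onz(s,*c[i],140).round(1))
print(r.sense())
"
```

```text
[ 417.77832555 -816.73047458  609.91498309]
[249 128  14   8  65] [255.7 131.6] [422.6 600.6 140. ]
[219 130  15   8  68] [225.9 133.9] [307.6 598.4 140. ]
[251 140  15   6  51] [259.2 142.2] [431.1 477.  140. ]
[285 167  33  21 442] [301.1 175.8] [541.2 162.9 140. ]
[329 186  18  13 134] [337.  192.1] [622.6  40.4 140. ]
[269 191  18  11 141] [277.3 196.1] [460.6  50.7 140. ]
[303 206  17  11 151] [310.7 211.1] [535.7 -44.4 140. ]
[392 231  22  20 317] [402.5 240.1] [ 712.1 -206.   140. ]
[343 243  26  21 294] [356.1 253.1] [ 600.4 -230.7  140. ]
[423 265  27  19 368] [436.7 271.9] [ 736.9 -318.2  140. ]
[372 280  26  22 397] [384.6 290.7] [ 621.3 -347.6  140. ]
[ 267.54920039   52.30103011 1922.53205532]
[ 212   61  166   59 5886] [309.7  93.3] [993.  136.9 140. ]
[ 488   93   92  242 5881] [547.7 171.9] [ 715.8 -738.4  140. ]
[425 156  16  16 140] [432.4 163.3] [ 736.3 -314.1  140. ]
[394 162  16  15 138] [401.4 168.9] [ 712.7 -201.8  140. ]
[327 185  12  14 137] [332.5 191.9] [622.6  44.2 140. ]
[432 187  17  15 139] [439.8 193.6] [ 625.5 -339.1  140. ]
[401 193  15  15 135] [408
[... 895 characters left out ...]
.1  140. ]
{'time': 0.1, 'joint_pos': array([ 6.66698008e+01,  7.51043873e+00,  8.53237720e+01, -5.33571317e-04,
        8.72618767e+01, -4.89167103e+00]), 'qd': array([-0.03627321, -0.07997641, -0.11164508,  0.05974621, -0.0536634 ,
       -0.05897661]), 'joint_efforts': array([ 1.55491136e-03, -5.70945632e+01, -5.01946557e+01, -1.09812304e-04,
        7.89892831e-03,  6.18307786e-05]), 'tool_pos': array([189.55392393, 568.77665491, 249.34585774]), 'tcp_rot': array([-1.79904217e+02, -7.66259889e-03,  1.61561491e+02]), 'ft_force': array([ 0.37777636, -0.83360916, -0.03388186]), 'wrist_torque': array([-0.05990162,  0.01359335,  0.03785747]), 'grip_force': 0.0, 'finger_gap': 85.75578278136364}
```

View pics/t1.png

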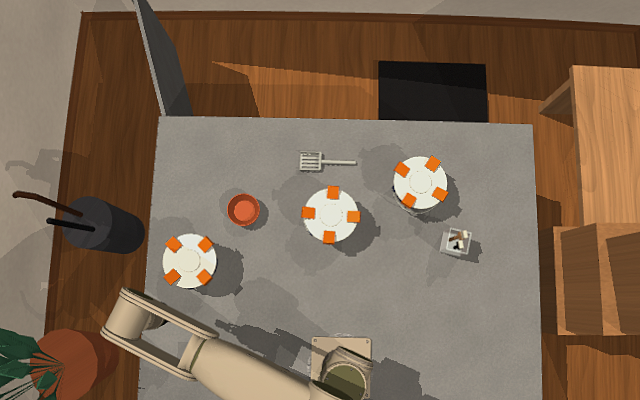

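View pics/s1.png

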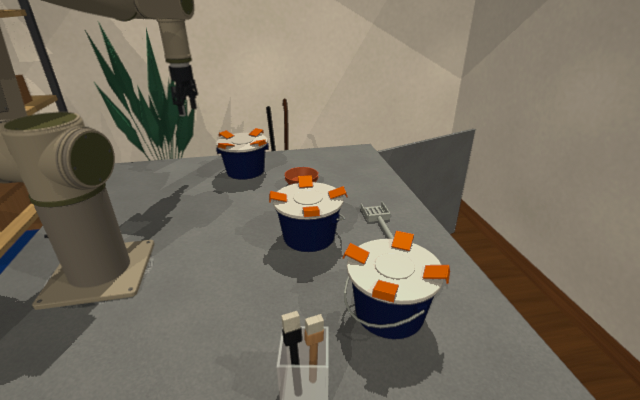

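The top view shows three similar lidded pails. The middle one, at about pixel (330,214), is nearest the base, with its centre at about (542,49). Its four tabs are at (332,192), (308,212), (353,216) and (329,237). The dishes are at (244,210), the scoop at (325,161) and the holder at (456,241), all clear of it. The side view agrees.

I'll start by moving above the +y tab with the gripper shut.

>>> servo_tool(fingers=[0, 0, 0, 0, 0, 0, 0, 0, 0, 0], linear=[[-0.038, -0.024, 0], [-0.076, -0.047, 0], [-0.114, -0.071, 0], [-0.152, -0.095, 0], [-0.19, -0.119, 0], [-0.229, -0.142, 0], [-0.267, -0.166, 0], [-0.305, -0.19, 0], [-0.343, -0.214, 0], [-0.381, -0.237, 0]], rotation=[[0, 0, 0], [0, 0, 0], [0, 0, 0], [0, 0, 0], [0, 0, 0], [0, 0, 0], [0, 0, 0], [0, 0, 0], [0, 0, 0], [0, 0, 0]])

```text
time: 1.1
tool_pos: [476.9, 222.1, 250.0]
tcp_rot: [-180.0, -0.0, 161.6]
ft_force: [0.9, 1.2, -0.4]
finger_gap: 0.3
grip_force: 0.0
```

>>> servo_tool(fingers=[0, 0, 0, 0, 0, 0, 0, 0], linear=[[-0.032, -0.02, 0.01], [-0.064, -0.04, 0.03], [-0.095, -0.06, 0.05], [-0.095, -0.06, 0.06], [-0.095, -0.06, 0.06], [-0.095, -0.06, 0.06], [-0.095, -0.06, 0.06], [-0.095, -0.06, 0.06]], rotation=[[0, 0, 0], [0, 0, 0], [0, 0, 0], [0, 0, 0], [0, 0, 0], [0, 0, 0], [0, 0, 0], [0, 0, 0]])

```text
time: 1.9
tool_pos: [547.6, 137.9, 191.5]
tcp_rot: [179.9, 0.1, 161.6]
ft_force: [-0.3, 0.6, 0.3]
finger_gap: -0.1
grip_force: 0.0
```

```bash
python3 -c "
from h import *
a=snap('side');b=snap('top')
cv2.imwrite('pics/c2.png',np.hstack([cv2.resize(a['frame'][130:270,230:390],None,fx=2.5,fy=2.5),cv2.resize(b['frame'][150:290,250:410],None,fx=2.5,fy=2.5)])[:,:,::-1])
q=r.sense();print(q['time'],q['tool_pos'],q['tcp_rot'],q['ft_force'],q['finger_gap'],q['joint_pos'])
p=q['tool_pos']+[0,0,-19]
print(proj(a,p),proj(b,p))
"
```

```text
2.0 [547.47064284 137.65652106 191.1987972 ] [1.79962331e+02 7.01307381e-02 1.61629665e+02] [-0.91278464  0.79897024  0.45758708] 0.08558027482669392 [ 8.90934185e+00  3.92807628e+00  9.52771163e+01  1.35355816e-03
  8.07152118e+01 -6.27205640e+01]
(np.float64(304.1276258292077), np.float64(169.1666727590154)) (np.float64(305.29061298895726), np.float64(210.61439989468997))
```

View pics/c2.png

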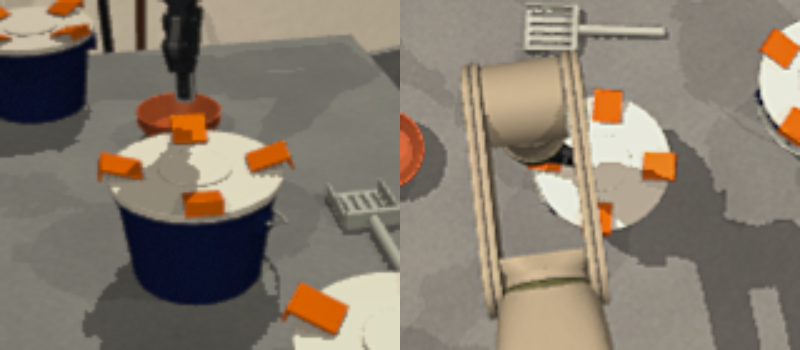

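The crop shows the shut fingertip at side pixel (304,170), matching its projection and directly above the far (+y) tab. I'll press that one now.

>>> servo_tool(fingers=[0, 0, 0, 0, 0, 0, 0, 0, 0, 0], linear=[[0, 0, 0.01], [0, 0, 0.02], [0, 0, 0.024], [0, 0, 0.026], [0, 0, 0.028], [0, 0, 0.03], [0, 0, 0.031], [0, 0, 0.032], [0, 0, 0.032], [0, 0, 0.032]], rotation=[[0, 0, 0], [0, 0, 0], [0, 0, 0], [0, 0, 0], [0, 0, 0], [0, 0, 0], [0, 0, 0], [0, 0, 0], [0, 0, 0], [0, 0, 0]])

```text
time: 3.0
tool_pos: [547.4, 136.8, 158.2]
tcp_rot: [-180.0, -0.0, 161.6]
ft_force: [-0.5, -0.0, -0.4]
finger_gap: -0.4
grip_force: 0.0
```

>>> servo_tool(fingers=[0, 0, 0, 0], linear=[[0, 0, 0.001], [0, 0, 0.002], [0, 0, 0.003], [0, 0, 0.003]], rotation=[[0, 0, 0], [0, 0, 0], [0, 0, 0], [0, 0, 0]])

```text
time: 3.4
tool_pos: [547.2, 136.9, 155.0]
tcp_rot: [-180.0, -0.0, 161.6]
ft_force: [-0.0, -0.1, -1.0]
finger_gap: 0.0
grip_force: 0.0
```

No force at 155, so it has either snapped already or I haven't touched it. I'll lift and look.

>>> servo_tool(fingers=[0, 0, 0, 0], linear=[[0, 0, -0.01], [0, 0, -0.03], [0, 0, -0.04], [0, 0, -0.04]], rotation=[[0, 0, 0], [0, 0, 0], [0, 0, 0], [0, 0, 0]])

```text
time: 3.8
tool_pos: [548.9, 137.2, 198.1]
tcp_rot: [179.9, 0.2, 161.6]
ft_force: [0.4, -0.1, -0.1]
finger_gap: 0.2
grip_force: 0.0
```

```bash
python3 -c "
from h import *
a=snap('side')
cv2.imwrite('pics/c3.png',cv2.resize(a['frame'][150:230,250:370],None,fx=6,fy=6)[:,:,::-1])
q=r.sense();print(q['time'],q['tool_pos'])
"
```

```text
3.85 [548.22572345 137.06676478 196.6657369 ]
```

View pics/c3.png

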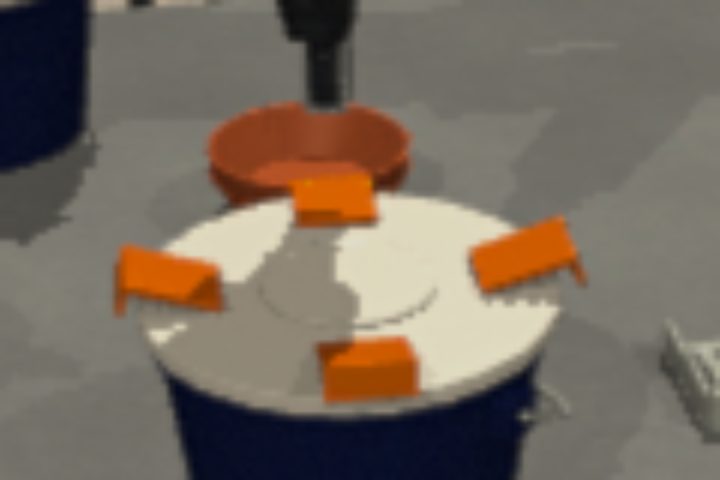

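The far tab's visible height has dropped from about 11 to 9 px (rows 179–188), which fits lying flat. The other three still stand. Next is the +x tab.

>>> servo_tool(fingers=[0, 0, 0, 0, 0, 0, 0, 0], linear=[[-0.036, -0.021, 0], [-0.072, -0.042, 0], [-0.107, -0.062, 0], [-0.107, -0.062, 0], [-0.107, -0.062, 0.015], [-0.107, -0.062, 0.025], [-0.107, -0.062, 0.025], [-0.107, -0.062, 0.025]], rotation=[[0, 0, 0], [0, 0, 0], [0, 0, 0], [0, 0, 0], [0, 0, 0], [0, 0, 0], [0, 0, 0], [0, 0, 0]])

```text
time: 4.65
tool_pos: [628.2, 45.2, 169.3]
tcp_rot: [-180.0, -0.1, 161.6]
ft_force: [0.7, 0.0, 0.3]
finger_gap: 0.1
grip_force: 0.0
```

>>> servo_tool(fingers=[0, 0, 0, 0], linear=[[0, 0, 0.003], [0, 0, 0.006], [0, 0, 0.009], [0, 0, 0.009]], rotation=[[0, 0, 0], [0, 0, 0], [0, 0, 0], [0, 0, 0]])

```text
time: 5.05
tool_pos: [629.5, 44.4, 161.5]
tcp_rot: [180.0, 0.0, 161.6]
ft_force: [1.4, 0.6, 1.4]
finger_gap: 0.2
grip_force: 0.8
```

>>> servo_tool(fingers=[0, 0, 0, 0], linear=[[0, 0, 0.003], [0, 0, 0.006], [0, 0, 0.006], [0, 0, 0.006]], rotation=[[0, 0, 0], [0, 0, 0], [0, 0, 0], [0, 0, 0]])

```text
time: 5.45
tool_pos: [628.9, 44.2, 154.7]
tcp_rot: [-180.0, -0.1, 161.6]
ft_force: [-0.1, 0.6, 0.3]
finger_gap: -0.3
grip_force: 0.0
```

Contact came at about 161.5 and the force was gone at 154.7, so this tab snapped. Next is the −y tab.

>>> servo_tool(fingers=[0, 0, 0, 0, 0, 0, 0, 0, 0, 0], linear=[[0, 0, -0.02], [0, 0, -0.035], [0.015, -0.025, -0.035], [0.035, -0.06, -0.035], [0.055, -0.095, -0.035], [0.063, -0.108, -0.035], [0.063, -0.108, -0.025], [0.063, -0.108, -0.014], [0.063, -0.108, -0.01], [0.063, -0.108, -0.007]], rotation=[[0, 0, 0], [0, 0, 0], [0, 0, 0], [0, 0, 0], [0, 0, 0], [0, 0, 0], [0, 0, 0], [0, 0, 0], [0, 0, 0], [0, 0, 0]])

```text
time: 6.45
tool_pos: [535.7, -37.8, 161.7]
tcp_rot: [-180.0, -0.0, 161.6]
ft_force: [-0.2, -0.6, 2.9]
finger_gap: -0.3
grip_force: 1.0
```

>>> servo_tool(fingers=[0, 0, 0], linear=[[0, 0, 0.002], [0, 0, 0.002], [0, 0, 0.002]], rotation=[[0, 0, 0], [0, 0, 0], [0, 0, 0]])

```text
time: 6.75
tool_pos: [535.3, -37.9, 160.0]
tcp_rot: [180.0, -0.0, 161.6]
ft_force: [-0.1, 0.0, 0.6]
finger_gap: -0.2
grip_force: 0.0
```

>>> servo_tool(fingers=[0, 0, 0, 0], linear=[[0, 0, 0.003], [0, 0, 0.005], [0, 0, 0.005], [0, 0, 0.005]], rotation=[[0, 0, 0], [0, 0, 0], [0, 0, 0], [0, 0, 0]])

```text
time: 7.15
tool_pos: [535.3, -38.3, 155.2]
tcp_rot: [-180.0, -0.0, 161.6]
ft_force: [0.6, 0.6, 0.1]
finger_gap: 0.0
grip_force: 0.0
```

Third tab done. Last is the −x tab.

>>> servo_tool(fingers=[0, 0, 0, 0, 0, 0, 0, 0, 0, 0], linear=[[0, 0, -0.02], [0, 0, -0.035], [0.025, 0.015, -0.035], [0.06, 0.035, -0.035], [0.095, 0.055, -0.035], [0.107, 0.063, -0.035], [0.107, 0.063, -0.025], [0.107, 0.063, -0.014], [0.107, 0.063, -0.01], [0.107, 0.063, -0.007]], rotation=[[0, 0, 0], [0, 0, 0], [0, 0, 0], [0, 0, 0], [0, 0, 0], [0, 0, 0], [0, 0, 0], [0, 0, 0], [0, 0, 0], [0, 0, 0]])

```text
time: 8.15
tool_pos: [453.9, 54.6, 161.5]
tcp_rot: [-180.0, -0.1, 161.5]
ft_force: [-1.0, 0.8, 1.1]
finger_gap: 0.4
grip_force: 0.4
```

>>> servo_tool(fingers=[0, 0, 0, 0, 0], linear=[[0, 0, 0.002], [0, 0, 0.004], [0, 0, 0.007], [0, 0, 0.007], [0, 0, 0.007]], rotation=[[0, 0, 0], [0, 0, 0], [0, 0, 0], [0, 0, 0], [0, 0, 0]])

```text
time: 8.65
tool_pos: [453.8, 55.3, 155.3]
tcp_rot: [-180.0, 0.0, 161.6]
ft_force: [-0.4, 0.7, 0.6]
finger_gap: 0.1
grip_force: 0.0
```

>>> servo_tool(fingers=[0, 0, 0, 0, 0, 0, 0, 0, 0, 0], linear=[[0, 0, -0.02], [0, 0, -0.05], [0, 0, -0.09], [0.01, 0.03, -0.1], [0.02, 0.06, -0.1], [0.03, 0.09, -0.1], [0.04, 0.12, -0.1], [0.05, 0.15, -0.1], [0.06, 0.18, -0.1], [0.06, 0.18, -0.1]], rotation=[[0, 0, 0], [0, 0, 0], [0, 0, 0], [0, 0, 0], [0, 0, 0], [0, 0, 0], [0, 0, 0], [0, 0, 0], [0, 0, 0], [0, 0, 0]])

```text
time: 9.65
tool_pos: [453.3, 248.3, 255.4]
tcp_rot: [179.9, -0.0, 161.8]
ft_force: [-0.2, -0.3, 0.0]
finger_gap: -0.1
grip_force: 0.0
```

```bash
python3 -c "
from h import *
a=snap('side');b=snap('top');o=cv2.imread('pics/s1.png')[:,:,::-1]
c=lambda f:cv2.resize(f[160:224,260:360],None,fx=4,fy=4)
cv2.imwrite('pics/c4.png',np.vstack([np.hstack([c(o),c(a['frame'])]),cv2.resize(b['frame'][100:300,150:550],None,fx=2,fy=1.5)[:300]])[:,:,::-1])
q=r.sense();print(q['time'],q['tool_pos'],q['ft_force'])
"
```

```text
9.75 [453.56853444 245.56238786 255.27415657] [ 0.67169009 -0.61898043 -0.1113615 ]
```

View pics/c4.png

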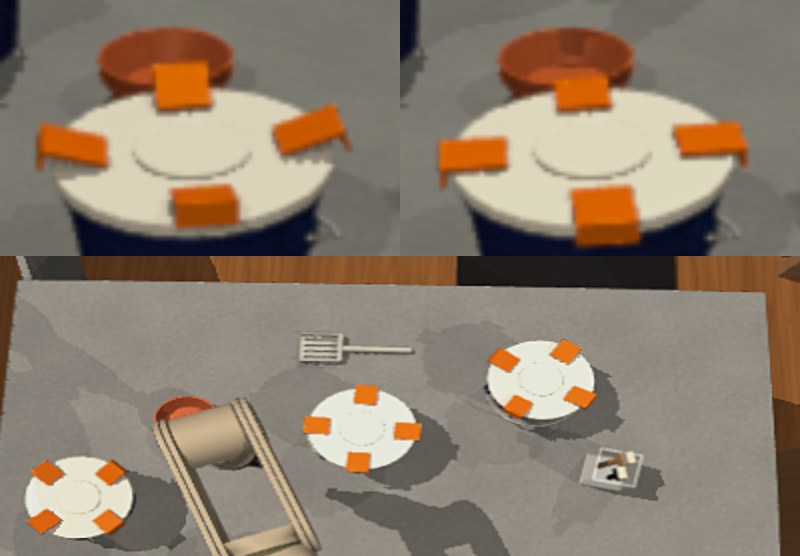

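In the before/after side crops, all four tabs at crop positions (583,93), (473,155), (710,140) and (605,215) now lie flat. The pail, scoop, holder and dishes haven't moved. Handing in.

```bash
python3 -c "
from bench import r
print(r.hand_in())"
```

```text
the job is handed in; nothing more can be done
None
```

All four tabs on the middle pail (the one nearest the base) were pressed and look flat in the final images, with the pail, scoop, holder and dishes unmoved; the job was handed in at about 9.8 s, but hand-in returned no verdict.

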